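Lock the spare bayonet lamp into the ink-curing base

TASK

Take the spare lamp out of its wooden holder and fit it in the bayonet socket of the grey curing base: lower its two pins through the slots with the red marks, push it in against the spring, twist it clockwise (seen from above) to the green marks and let it spring up into its notches, so that it is locked, upright and let go. Be gentle: never load the base with more than 25 N through the lamp in pushing or twisting, do not tip the lamp over, and leave the ink jar, ink can and tape roll where they are.

Things in the scene. Friction and masses are not known exactly. Their poses are not given: they have to be found in the camera images.
- lamp_head (a point): Centre of the spare lamp's head: a black ribbed block 64 mm long (lamp x) x 30 mm wide (y) x 46 mm high, violet window on top. Grasp it across its 30 mm width. Lamp upright, about 150 g, the same after a half turn. Below the head: a flange 56 mm across, 6 mm thick (underside 29 mm below this point), then a brass cap 30 mm across, 34 mm long. At the start the flange rests on the holder.
- lamp_foot (a point): Centre of the underside of the lamp's brass cap, on its axis, 63 mm below lamp_head, same axes. The cap's lowest 5 mm are chamfered from 22 to 30 mm across.
- lamp_pins (a point): On the lamp's axis, 10 mm above its foot, at mid-height of the two square-edged steel pins (6 mm wide, 8 mm high), which stick out along the lamp's +x and -x to 21.5 mm from the axis: they point along the head's long side.
- holder: Wooden block 100 x 100 x 40 mm fixed to the table, with an upright 48 mm hole through its centre in which the lamp hangs. Origin: centre of its underside.
- base: Grey curing base, fixed, 200 (x) x 150 (y) x 50 mm high. Origin: centre of its underside, on the socket's upright axis. Socket: a round collar 66 mm across standing out of the top. Base x axis = direction of the lamp's pins and head when LOCKED (green marks). Entry slots (red marks, two opposite) lie 56 degrees counter-clockwise of it (0.977 rad) seen from above.
- socket (a point): On the socket's axis, 67 mm above the table, the usual height of the collar's rim. The true rim is up to 11 mm higher or lower, differently each time and not measured: find depth by feel. Play: about 1.3 mm beside a pin in its slot, 1.2 mm all round the cap. A fixed stop ends the turn at the notches. If the turn is blocked at about 10 degrees, the lamp is not deep enough.
- plunger_rest (a point): On the socket's axis, 16 mm below the usual rim height: the spring plunger's rest. Foot depths below the TRUE rim: 6 mm pins lie on the rim, not in a slot; 16 mm foot meets the plunger (4 N, then 0.4 N more per mm); 27 mm pins clear the lips, lamp can turn; 30 mm pins on the hard floor; 23 mm locked, pins up in the notches, spring about 7 N. So turn it 1 to 2 mm above the hard floor.
- ink_jar: Orange ink jar, white lid, 64 mm diameter, 75 mm high; origin at the centre of its underside. Leave it alone.
- ink_can: Metal ink can, 72 mm diameter, 85 mm high; origin at the centre of its underside. Leave it alone.
- tape_roll: Yellow roll of tape lying flat, 90 mm outside diameter, 24 mm high; origin at the centre of its underside. Leave it alone.
Things that resemble listed ones, but are neither listed nor needed, are in the scene too. What is shaped like the part that bears lamp_head but blue is not meant.

How it is judged (in metres and radians):
At the end, for the whole second after the job is handed in: The lamp is locked: its axis within 4 mm of the socket's, its foot 29 to 57 mm above the table, its pins within 0.18 rad of the base's x axis (in the notches) and held there by the spring (lamp and base press on each other with over 5 N), upright within 0.1 rad, let go (horizontal distance between lamp_foot and socket below 0.004 m and z of lamp_foot in the frame of base between 0.029 and 0.057 m and angle between the x axis of lamp_foot and the x axis of base, either way round below 0.18 rad and angle between lamp_foot's own z axis and vertical below 0.1 rad and contact force between lamp and base above 5 N); the robot touches nothing.
It fails at once if the base is loaded with more than 25 N through the lamp (contact force between lamp and base above 25 N).
It fails at once if the lamp is tipped over (angle between lamp_foot's own z axis and vertical above 0.6 rad).
It fails at once if the ink jar is moved (distance of ink_jar from where it was at the start of the episode above 0.02 m).
It fails at once if the ink can is moved (distance of ink_can from where it was at the start of the episode above 0.02 m).
It fails at once if the tape roll is moved (distance of tape_roll from where it was at the start of the episode above 0.02 m).
It also fails if it takes over 72 s, if anything falls off the work surface, if the arm or the gripper's body presses on something with over 40 N, if the wrist force passes 120 N, or if a joint passes its speed limit or range.

ROBOT

A 7-joint arm with a two-finger parallel gripper is mounted at the origin on the work surface. World frame = base frame: x ahead of the robot, y to its left, z up, the work surface at z = 0. Lengths are in mm, angles in rad, forces in N, time in s.
With the tool pointing down it reaches from about 425 to 875 mm from the base axis. Payload 4.7 kg.
Tool frame: the origin (TCP) lies on the mounting face of the last link; the fingertips stand 173 mm ahead of it and the grasp point (between the pads) lies 155 mm ahead of it (tcp_to_tips is the distance from the TCP to the fingertips, in mm); z points along the fingers, y is the line along which they close (so a half turn about z gives the same grasp; the last joint's range is limited). The gripper opens to 85 mm and grips with 20 to 120 N. Pads are 22 mm wide; open, the fingers measure 114 mm over their backs; the gripper's body (76 mm by 85 mm) begins 54 mm behind the grasp point. The pads swing forward as they close: fully open they stand 13 mm farther back than shut.
Start: joints at [0.014, 0.321, -0.07, 1.45, 0.023, 1.371, -0.057], TCP at [650.005, -0.017, 404.749] pointing down, gripper open.
Joint ranges: [-2.86, 2.86], [-0.3, 2.09], [-1.38, 1.24], [0.06, 2.45], [-1.56, 4.7], [0.09, 2.05], [-2.69, 2.69]. Speed limits (rad/s): [2.57, 2.57, 3.14, 3.14, 3.14, 3.14, 3.14].

INTERFACE

Orientations are given as a rotation vector (axis times angle).
In Python, from station import * gives the robot as it stands.
- The arm moves only by the shell command python3 -m pendant 'ROWS' [FORCE]. ROWS is a JSON object of lists of equal length, an entry for each row: "slide": the shift along the world's x, y, z in m, a list of three; "angular": the turn, a rotation vector about the world's x, y, z in rad, a list of three; "gripper": the closure, from 0 (fully open) to 1 (shut). A call has 1 to 8 rows; each row is the pose to reach, as a shift and turn from the pose commanded when the call began; what a row does not reach only later rows make up. A row lasts 1/8 s, in which the tool goes at most 62.5 mm and 10.7 degrees, less where a joint would pass 70% of its speed; a pose out of reach is approached as far as the arm can. A call with a gripper value outside its range is refused whole. The fingers move at their own pace and stop on an object; FORCE is the grip in N (left out, the last holds). Time passes only in rows, so rows that repeat a pose let the fingers close. It gives the time, the measured TCP pose, the force, the opening and the grip force at its end, in the units of the state.
- get_obs(): the state, without advancing time (a new reading comes with each control period).
- capture(name): name is "scene" or "side" or "wrist"; returns the picture (480x640x3 uint8, blue, green, red); there is no depth.
- get_calibration(name): a dict with "fx", "fy", "cx", "cy" (pixels), "position" and "attitude" of the camera in the world; the wrist camera has in their place "tool_from_camera" (4x4, takes a point from camera to tool coordinates, whose origin is the TCP and whose axes are the flange's). Camera axes: x right, y up, looking along -z (the intrinsics and any distortion apply to the point x, -y, -z); pixel columns grow to the right and rows downward; lengths in mm; the calibration is good to about 2 mm. A picture is of the moment at which its call begins: read the wrist's pose just before it. get_calibration takes no time and is no camera call.
- job_done(): hands the job in; it is judged then, once.
The state is a dict: "clock": time; "q": joint angles; "dq": joint speeds; "joint_torque": joint torques, N m; "tool_pos": TCP position; "tcp_rot": TCP orientation; "contact_force": force on the tool from outside, world axes, zero at the start; "wrist_torque": the same for the moment, N m; "opening": opening from 0.0 (shut) to 1.0 (fully open); "finger_force": force on a finger pad.
Only numpy, scipy, OpenCV 4.12 (cv2) and the standard library are available. Lean on these libraries where they do the work, as an engineer would, in place of code of your own. Each camera call takes 0.05 s, during which the arm holds its last target. There are 200 camera calls.

## Working session

There is one attempt and no reset: what is moved stays moved. The work goes in short steps, Python scripts to look and compute and a shell command to move; the robot and the scene stay as the last step left them, time stands still between calls to the robot, and variables do not carry over. Pictures are saved under pics/ and viewed, at most 10 in all, crops included, and the job is handed in when it is done.

```bash
mkdir -p pics; cat > h.py <<'E'
from station import *
import numpy as np, cv2
from scipy.spatial.transform import Rotation as R
def cam(name):
    c=get_calibration(name)
    if 'tool_from_camera' in c:
        o=get_obs(); T=np.eye(4); T[:3,:3]=R.from_rotvec(o['tcp_rot']).as_matrix(); T[:3,3]=o['tool_pos']
        M=T@np.array(c['tool_from_camera']); return c,M[:3,:3],M[:3,3]
    a=np.array(c['attitude'])
    Rm=a if a.shape==(3,3) else R.from_rotvec(a).as_matrix() if a.size==3 else R.from_quat(a).as_matrix()
    return c,Rm,np.array(c['position'])
def ray(C,u,v,z):
    c,Rm,p=C
    d=Rm@np.array([(u-c['cx'])/c['fx'],-(v-c['cy'])/c['fy'],-1]); return p+d*(z-p[2])/d[2]
def proj(C,P):
    c,Rm,p=C; q=Rm.T@(np.array(P)-p); return c['cx']+c['fx']*q[0]/-q[2], c['cy']-c['fy']*q[1]/-q[2]
E
python3 - <<'E'
from h import *
for n in('scene','side','wrist'):
    print(n,get_calibration(n)); 
    im=capture(n); cv2.imwrite(f'pics/{n}0.png',im)
print(get_obs())
E
```

```text
scene {'fx': 591.9147829086871, 'fy': 591.9147829086871, 'cx': 308.74857472435656, 'cy': 244.9434510593103, 'position': array([1120.79866929, -510.29014519,  947.69519243]), 'attitude': array([0.65071439, 0.29701748, 0.78510699])}
side {'fx': 508.73372418880604, 'fy': 508.73372418880604, 'cx': 317.6166696732284, 'cy': 241.7081440663855, 'position': array([ 320.09594611, -651.43010398,  635.48123261]), 'attitude': array([ 0.89758904, -0.17791657, -0.40115463])}
wrist {'fx': 333.27703937357586, 'fy': 333.27703937357586, 'cx': 323.7732788260936, 'cy': 246.56225198155505, 'tool_from_camera': array([[-8.36263986e-04,  9.59155568e-01,  2.82877885e-01,
         7.14657695e+01],
       [ 9.99999387e-01,  1.00736099e-03, -4.59394087e-04,
        -8.27458436e-02],
       [-7.25590542e-04,  2.82877327e-01, -9.59155822e-01,
         3.06978481e+01],
       [ 0.00000000e+00,  0.00000000e+00,  0.00000000e+00,
         1.00000000e+00]])}
{'clock': 0.15, 'q': array([ 0.01410219,  0.32164521, -0.0701172 ,  1.45142133,  0.02260231,
        1.3707753 , -0.05692133]), 'dq': array([-0.00060686, -0.00130311, -0.00176724, -0.00317533, -0.00220406,
        0.00069376,  0.0010239 ]), 'joint_torque': array([ 4.86840745e-04, -4.94090402e+01, -3.82246608e-01, -3.14684451e+01,
        1.31496685e-02,  8.20941757e-03, -6.77807677e-07]), 'tool_pos': array([ 6.49843143e+02, -1.39610192e-02,  4.03866354e+02]), 'tcp_rot': array([-2.22071420e+00, -2.22078680e+00,  1.70819704e-03]), 'contact_force': array([-0.66131763,  0.76310039, -0.61750531]), 'wrist_torque': array([ 0.00445937, -0.02454903,  0.01753301]), 'finger_force': 0.0, 'opening': 0.997891872792838}
```

View images.

View pics/scene0.png

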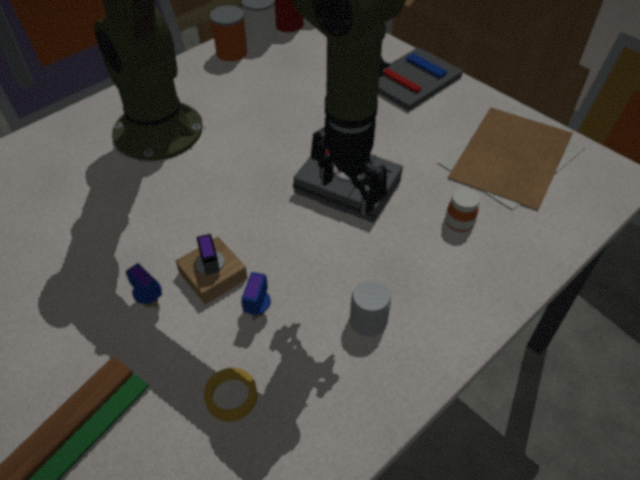

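View pics/side0.png

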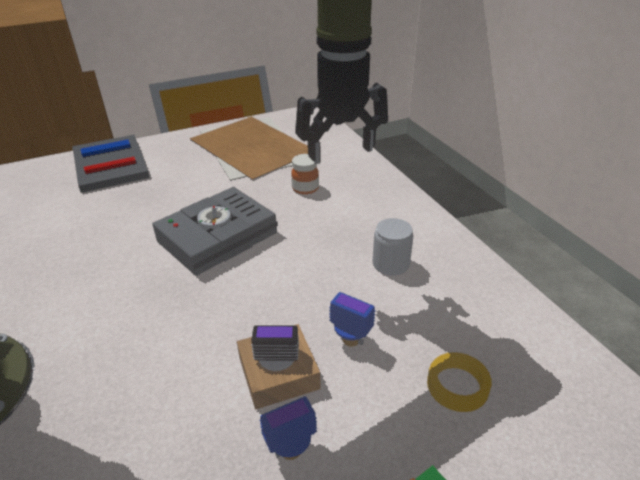

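View pics/wrist0.png

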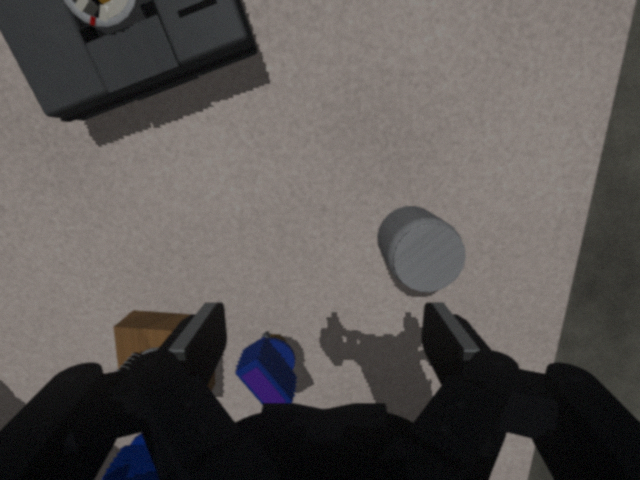

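```bash
python3 - <<'E'
from h import *
S=cam('side');C=cam('scene');W=cam('wrist')
print('lamp side',ray(S,275,334,92),'scene',ray(C,207,247,92))
print('collar side',ray(S,213,215,67), 'wrist',ray(W,100,0,67))
print('holder corners side',[ray(S,u,v,40).round() for u,v in((237,349),(298,327),(320,379),(258,402))])
print('base c side',[ray(S,u,v,50).round() for u,v in((154,229),(234,189),(276,221),(194,262))])
print('can',ray(S,393,228,85),'blues',ray(S,352,306,80),ray(S,289,412,60))
a=cv2.imread('pics/side0.png')[285:415,215:345];b=cv2.imread('pics/side0.png')[180:280,145:285]
cv2.imwrite('pics/crop0.png',np.hstack([cv2.resize(a,(400,400),interpolation=3),cv2.resize(b,(400,400),interpolation=3)]))
E
```

```text
lamp side [ 457.28489918 -180.02903317   92.        ] scene [ 461.41035429 -174.55495419   92.        ]
collar side [461.36724374 182.18836339  67.        ] wrist [473.57423899 183.42278137  67.        ]
holder corners side [array([ 408., -139.,   40.]), array([ 508., -137.,   40.]), array([ 499., -241.,   40.]), array([ 407., -240.,   40.])]
base c side [array([349., 210.,  50.]), array([533., 284.,  50.]), array([573., 133.,  50.]), array([396.,  78.,  50.])]
can [742.55300921 -26.47556609  85.        ] blues [ 586.70201002 -166.57802142   80.        ] [ 435.17882021 -284.48169021   60.        ]
```

View pics/crop0.png

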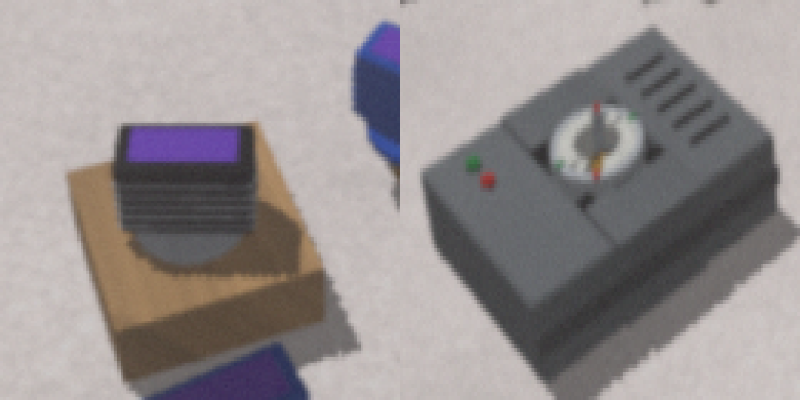

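Candidates in the side image: black-headed lamp in the wooden holder (275,340), blue lamps (352,315) and (289,427). The crop shows a black ribbed head with a violet window, in the holder, so that one is the lamp. The base is at (213,225): red marks run image-vertical, green marks beside them. The box at (110,160) with red and blue bars is a decoy.

Next I move above the lamp with the tool turned about -90°.

```bash
python3 -m pendant '{"slide":[[-0.24,-0.175,-0.07],[-0.24,-0.175,-0.07],[-0.24,-0.175,-0.07],[-0.24,-0.175,-0.07],[-0.24,-0.175,-0.07],[-0.24,-0.175,-0.07],[-0.24,-0.175,-0.07],[-0.24,-0.175,-0.07]],"angular":[[0,0,-0.18],[0,0,-0.36],[0,0,-0.54],[0,0,-0.72],[0,0,-0.9],[0,0,-1.08],[0,0,-1.26],[0,0,-1.44]],"gripper":[0,0,0,0,0,0,0,0]}' 30
python3 -m pendant '{"slide":[[0,0,0],[0,0,0]],"angular":[[0,0,0],[0,0,0]],"gripper":[0,0]}'
python3 - <<'E'
from h import *
W=cam('wrist');im=capture('wrist');cv2.imwrite('pics/w1.png',im)
print(get_obs()['q'],get_obs()['contact_force'],W[1],W[2])
E
```

```text
clock: 1.15
tool_pos: [409.7, -175.1, 334.6]
tcp_rot: [-3.135, -0.195, 0.0]
contact_force: [0.3, 0.1, -0.2]
opening: 0.997
finger_force: 0.0
clock: 1.4
tool_pos: [410.0, -175.0, 334.7]
tcp_rot: [3.135, 0.21, -0.0]
contact_force: [-1.0, -0.2, 0.4]
opening: 1.001
finger_force: 0.0
[ 0.22760018 -0.06777838  0.11194642  2.02788559  0.00830988  1.18125928
 -1.10135258] [0.00119607 0.49778836 0.22728406] [[ 1.32562578e-01  9.50834151e-01  2.79895661e-01]
 [-9.91174636e-01  1.27150030e-01  3.74928071e-02]
 [ 6.06996026e-05 -2.82395623e-01  9.59298029e-01]] [ 481.18265194 -165.87837332  303.97131175]
```

View pics/w1.png

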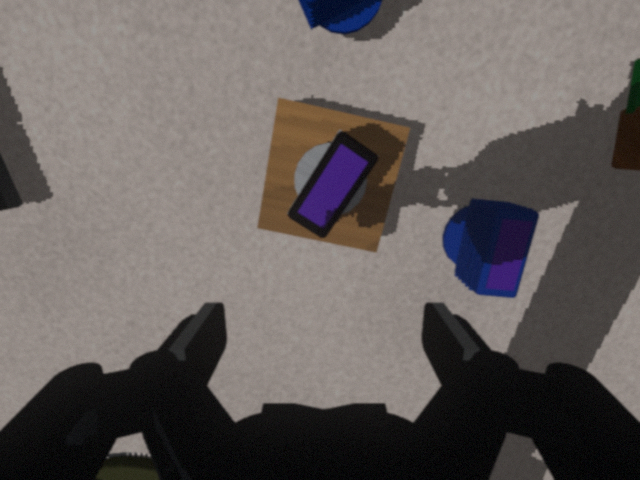

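```bash
cat >> h.py <<'E'
def poly(C,pts,z):
    P=np.array([ray(C,u,v,z)[:2] for u,v in pts]); r=cv2.minAreaRect(P.astype(np.float32)); b=cv2.boxPoints(r)
    e=[b[1]-b[0],b[2]-b[1]]; e=max(e,key=np.linalg.norm); return r[0],r[1],np.degrees(np.arctan2(e[1],e[0]))%180
E
python3 - <<'E'
from h import *
im=cv2.imread('pics/w1.png');W=cam('wrist')
m=cv2.inRange(cv2.cvtColor(im,cv2.COLOR_BGR2HSV),(125,80,40),(150,255,255)); k=np.zeros_like(m);k[110:260,250:400]=255;m&=k
c=max(cv2.findContours(m,0,2)[0],key=cv2.contourArea)[:,0]
print('violet',poly(W,c,92))
print('head',poly(W,[(344,132),(378,157),(323,236),(289,213)],92))
print('holder',poly(W,[(279,98),(411,128),(378,252),(258,228)],40))
print('left fingers mid',get_obs()['tool_pos'])
E
```

```text
violet ((458.6241149902344, -173.74237060546875), (21.534608840942383, 51.68330383300781), np.float32(153.998))
head ((459.4335632324219, -174.7156219482422), (26.698354721069336, 60.464111328125), np.float32(152.63661))
holder ((458.6605529785156, -174.86077880859375), (100.51336669921875, 99.4975357055664), np.float32(85.83409))
left fingers mid [ 409.98682202 -174.95698259  334.67582406]
```

Picture: the black head lies at (333,184) in the holder, with its long axis at about 153°. The size comes out near 64x30 mm, and head and holder centres agree at (459,-174.7). Going above it and turning.

```bash
python3 -m pendant '{"slide":[[0.049,0,0],[0.049,0,0],[0.049,0,-0.03],[0.049,0,-0.06],[0.049,0,-0.08],[0.049,0,-0.09],[0.049,0,-0.1],[0.049,0,-0.107]],"angular":[[0,0,-0.18],[0,0,-0.36],[0,0,-0.54],[0,0,-0.604],[0,0,-0.604],[0,0,-0.604],[0,0,-0.604],[0,0,-0.604]],"gripper":[0,0,0,0,0,0,0,0]}' 30
python3 -m pendant '{"slide":[[0,0,0],[0,0,0],[0,0,0],[0,0,0],[0,0,0],[0,0,0]],"angular":[[0,0,0],[0,0,0],[0,0,0],[0,0,0],[0,0,0],[0,0,0]],"gripper":[0.4,0.8,1,1,1,1]}' 40
python3 - <<'E'
from h import *
o=get_obs();print(o['q'],o['wrist_torque'],R.from_rotvec(o['tcp_rot']).as_matrix()[:,1]);
S=capture('side');cv2.imwrite('pics/s1.png',S)
W=capture('wrist');cv2.imwrite('pics/w2.png',np.hstack([cv2.resize(S[230:430,180:440],(520,400)),cv2.resize(W[240:480,200:440][:,:],(280,400))]))
E
```

```text
clock: 2.45
tool_pos: [459.2, -175.1, 227.7]
tcp_rot: [3.054, -0.736, 0.001]
contact_force: [-0.6, -0.8, -0.8]
opening: 1.001
finger_force: 0.0
clock: 3.2
tool_pos: [459.4, -175.1, 228.4]
tcp_rot: [3.054, -0.736, 0.002]
contact_force: [0.1, -0.0, 4.8]
opening: 0.347
finger_force: 40.2
[ 0.21395561  0.15302957  0.10276206  2.03620551 -0.01921778  0.95198093
 -1.71721641] [0.04456429 0.0162855  0.02715737] [-4.55624724e-01 -8.90171930e-01 -2.13695666e-04]
```

View pics/w2.png

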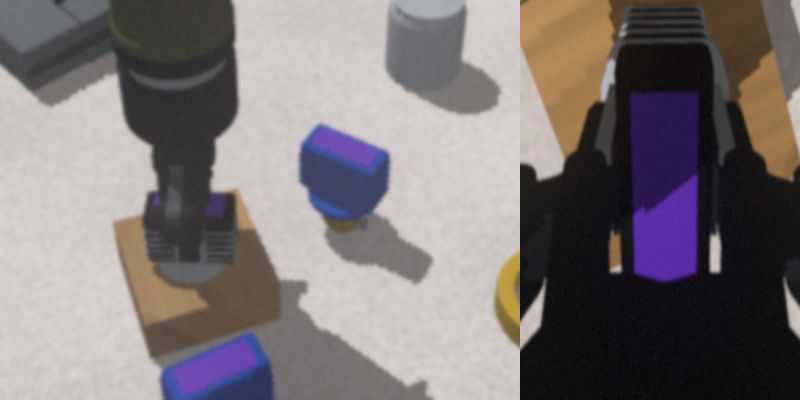

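Grasp is good: opening is 29.5 mm, and the wrist image shows the head between the pads. I check the lamp's position in the tool frame, lift, and move to view the base.

```bash
python3 - <<'E'
from h import *
W=cam('wrist');o=get_obs();M=R.from_rotvec(o['tcp_rot']).as_matrix()
for p in((287,267),(324,267),(361,267)): print(M.T@(ray(W,*p,92)-o['tool_pos']))
# violet front edge
print(M.T@(ray(W,324,240+92*.6,92)-o['tool_pos']))
E
python3 -m pendant '{"slide":[[0,0,0.02],[0,0,0.06],[0,0,0.1],[0,0,0.14],[0,0,0.16],[0,0,0.16]],"angular":[[0,0,0],[0,0,0],[0,0,0],[0,0,0],[0,0,0],[0,0,0]],"gripper":[1,1,1,1,1,1]}' 40
```

```text
[ 33.82634242 -11.98504893 136.38753392]
[ 33.81862979   0.47161929 136.38492738]
[ 33.81091825  12.92652582 136.38232122]
[ 23.48391044   0.46495643 136.37311964]
clock: 4.05
tool_pos: [459.1, -175.1, 388.4]
tcp_rot: [3.054, -0.737, 0.003]
contact_force: [1.0, 0.5, -1.4]
opening: 0.339
finger_force: 40.5
```

```bash
python3 -m pendant '{"slide":[[0,0.05,0],[0,0.1,0],[0,0.15,0],[-0.01,0.2,0],[-0.018,0.24,0],[-0.018,0.268,0],[-0.018,0.268,0],[-0.018,0.268,0]],"angular":[[0,0,0.18],[0,0,0.36],[0,0,0.54],[0,0,0.72],[0,0,0.9],[0,0,1.08],[0,0,1.26],[0,0,1.44]],"gripper":[1,1,1,1,1,1,1,1]}' 40
python3 -m pendant '{"slide":[[0,0,0],[0,0,0],[0,0,0],[0,0,0]],"angular":[[0,0,0.18],[0,0,0.36],[0,0,0.36],[0,0,0.36]],"gripper":[1,1,1,1]}'
python3 - <<'E'
from h import *
o=get_obs();print(o['q'],R.from_rotvec(o['tcp_rot']).as_matrix()[:,1])
im=capture('wrist');cv2.imwrite('pics/w3.png',im)
E
```

```text
clock: 5.05
tool_pos: [440.3, 93.2, 385.3]
tcp_rot: [-2.776, -1.47, 0.006]
contact_force: [0.6, 0.1, -2.1]
opening: 0.351
finger_force: 40.4
clock: 5.55
tool_pos: [440.7, 92.9, 386.6]
tcp_rot: [-2.477, -1.93, 0.003]
contact_force: [0.0, 0.0, -1.0]
opening: 0.346
finger_force: 40.4
[-0.11741162 -0.08756725 -0.14065004  1.93895754 -0.0128586   1.29131091
 -0.50087321] [ 0.96966944 -0.2444138  -0.00175233]
```

View pics/w3.png

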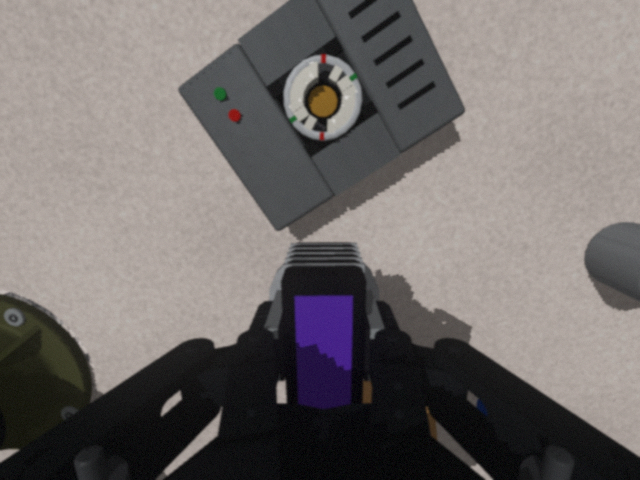

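```bash
python3 - <<'E'
from h import *
im=cv2.imread('pics/w3.png');W=cam('wrist');hsv=cv2.cvtColor(im,cv2.COLOR_BGR2HSV)
k=np.zeros(im.shape[:2],np.uint8);cv2.circle(k,(323,97),48,255,-1)
m=cv2.inRange(hsv,(0,0,120),(180,70,255))&k
c=max(cv2.findContours(m,0,2)[0],key=cv2.contourArea); h=cv2.convexHull(c)[:,0]
for z in(56,67,78):
    P=np.array([ray(W,u,v,z)[:2] for u,v in h],np.float32); print(z,cv2.fitEllipse(P))
def marks(lo,hi):
    m=cv2.inRange(hsv,lo,hi)&k; n,l,s,ce=cv2.connectedComponentsWithStats(m)
    i=np.argsort(-s[1:,4])[:2]+1; return ce[i],s[i,4]
for n,lo,hi in(('red',(0,120,60),(6,255,255)),('green',(50,80,30),(90,255,255))):
    p,a=marks(lo,hi);Q=np.array([ray(W,u,v,67)[:2] for u,v in p]);d=Q[0]-Q[1]
    print(n,p.round(1).tolist(),a,Q.mean(0),np.linalg.norm(d),np.degrees(np.arctan2(d[1],d[0]))%180)
# base corners at top z=50: long edge
for a,b in(((180,89),(278,231)),((278,231),(465,108)),((415,0),(465,108))):
    d=ray(W,*b,50)-ray(W,*a,50);print(np.linalg.norm(d),np.degrees(np.arctan2(d[1],d[0]))%90)
o=get_obs();print(o['tool_pos'],np.degrees(np.arctan2(*R.from_rotvec(o['tcp_rot']).as_matrix()[[1,0],0])))
# lamp held in tool frame
M=R.from_rotvec(o['tcp_rot']).as_matrix();zt=o['tool_pos'][2]-136.4
for p in((288,268),(361,268),(296,296),(352,296)): print((M.T@(ray(W,*p,zt)-o['tool_pos'])).round(1))
E
```

```text
56 ((460.61578369140625, 203.00616455078125), (51.091068267822266, 60.746952056884766), 164.01080322265625)
67 ((460.5284729003906, 201.50946044921875), (49.218719482421875, 58.52065658569336), 164.0107879638672)
78 ((460.4411315917969, 200.0127716064453), (47.346248626708984, 56.29436111450195), 164.01075744628906)
red [[323.1, 57.5], [321.5, 136.0]] [36 27] [466.31984526 199.771156  ] 57.74716036651592 74.44847727189465
green [[353.5, 76.3], [292.0, 119.2]] [35 31] [466.25244936 199.66275083] 58.51623091204064 18.51389075980026
145.2439509976506 18.134338788508884
196.0715497151693 19.229951012309456
92.68341122649356 17.568840162582234
[440.80921873  92.88589725 386.89502017] 75.88230565430366
[ 32.8 -12.  136.4]
[ 32.8  12.6 136.4]
[ 22.5  -9.5 136.4]
[ 22.5   9.8 136.4]
```

```bash
python3 - <<'E'
from h import *
S=cam('side');C=cam('scene')
im=capture('side');im2=capture('scene');cv2.imwrite('pics/s2.png',im)
P=(466.3,199.7,67);print(proj(S,P),proj(C,P),proj(S,(459,-174.7,69)),proj(S,(463,180,67)),proj(C,(463,180,67)))
for q,c,i,f in(((466,200,67),S,im,'a'),((466,200,67),C,im2,'b')):
    u,v=map(int,proj(c,q)); t=cv2.resize(i[max(v-50,0):v+50,u-50:u+50],(400,400),interpolation=3); cv2.circle(t,(200,200),3,(255,0,255),-1); cv2.imwrite(f'pics/t{f}.png',t)
cv2.imwrite('pics/t.png',np.hstack([cv2.imread('pics/ta.png'),cv2.imread('pics/tb.png')]))
E
```

```text
(np.float64(213.1105167624488), np.float64(209.8230080492904)) (np.float64(348.36230491085325), np.float64(164.94309287530555)) (np.float64(275.8898226917822), np.float64(341.840813318537)) (np.float64(214.10805259693365), np.float64(215.37220350920708)) (np.float64(340.8878270958295), np.float64(168.44951387265544))
```

View pics/t.png

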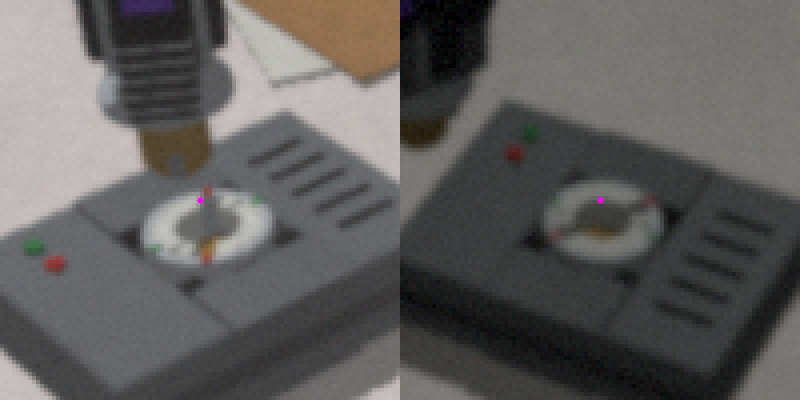

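```bash
cat >> h.py <<'E'
from scipy.optimize import least_squares
def tri(obs):
    f=lambda P:np.concatenate([np.array(proj(c,P))-uv for c,uv in obs]); r=least_squares(f,(460,190,67)); return r.x,r.fun.round(1)
E
python3 - <<'E'
from h import *
S=cam('side');C=cam('scene');W=cam('wrist');s=(S,np.array((214.7,216.)));c=(C,np.array((348.9,170.3)));w=(W,np.array((322.8,97.2)))
print(tri([s,c]));print(tri([s,w]));print(tri([c,w]));print(tri([s,c,w]))
for z in(56,67,78): print(z,ray(S,*s[1],z),ray(C,*c[1],z),ray(W,*w[1],z))
print(get_calibration('wrist').keys(),get_calibration('side').keys())
E
```

```text
(array([467.51491325, 201.02434884,  50.92932918]), array([-0. , -0. , -0. ,  0.1]))
(array([467.70046429, 202.71373742,  49.65287709]), array([-0.1,  0. ,  0. , -0. ]))
(array([467.55452077, 202.53366213,  50.32994109]), array([ 0.5, -0.1, -0.1,  0.1]))
(array([467.58530068, 202.566754  ,  49.99206079]), array([-0.1, -0.1,  0.5,  0.1, -0.1,  0.2]))
56 [466.25680357 193.44014326  56.        ] [471.07956907 197.16251132  56.        ] [467.47804384 201.88252175  56.        ]
67 [463.48230572 177.40239743  67.        ] [479.09453894 188.43533719  67.        ] [467.14222283 200.43309086  67.        ]
78 [460.70780788 161.3646516   78.        ] [487.10950882 179.70816305  78.        ] [466.80640183 198.98365997  78.        ]
dict_keys(['fx', 'fy', 'cx', 'cy', 'tool_from_camera']) dict_keys(['fx', 'fy', 'cx', 'cy', 'position', 'attitude'])
```

Side, scene and wrist agree (sub-pixel residuals) on a socket centre near (467.5, 202), a low rim, and a red-mark direction of about 74.4°. Hovering with the foot at about z 80, aligned to the slots.

```bash
python3 -m pendant '{"slide":[[0.0135,0.055,0],[0.0267,0.109,0],[0.0267,0.109,-0.04],[0.0267,0.109,-0.07],[0.0267,0.109,-0.085],[0.0267,0.109,-0.085],[0.0267,0.109,-0.085]],"angular":[[0,0,-0.025],[0,0,-0.025],[0,0,-0.025],[0,0,-0.025],[0,0,-0.025],[0,0,-0.025],[0,0,-0.025]],"gripper":[1,1,1,1,1,1,1]}' 40
python3 - <<'E'
from h import *
o=get_obs();print(o['contact_force'],o['q'])
S=cam('side');C=cam('scene')
im=capture('side');im2=capture('scene')
T=[]
for c,i in((S,im),(C,im2)):
    f=proj(c,(467.5,202,78));print(f,proj(c,(467.5,202,56))); u,v=map(int,f); T.append(cv2.resize(i[v-40:v+40,u-40:u+40],(400,400),interpolation=3)); print(u,v)
cv2.imwrite('pics/t2.png',np.hstack(T))
E
```

```text
clock: 6.58
tool_pos: [468.3, 202.1, 304.1]
tcp_rot: [2.499, 1.902, 0.004]
contact_force: [-0.4, -0.2, -2.3]
opening: 0.349
finger_force: 40.5
[-0.44588393 -0.19386606 -2.26754263] [-0.2203078   0.11186884 -0.2530729   1.91318031  0.03138111  1.11787737
 -0.75510273]
(np.float64(212.60690072538716), np.float64(204.48206634225843)) (np.float64(214.17366605391845), np.float64(213.62917619303224))
212 204
(np.float64(349.7027686835979), np.float64(160.94241504556922)) (np.float64(349.29082018685335), np.float64(168.44867321879462))
349 160
```

View pics/t2.png

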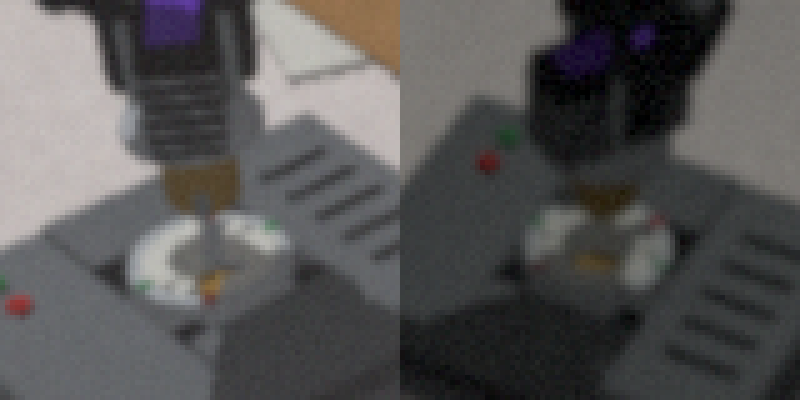

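The hovering foot lines up with the collar in both views: side cap at u≈201 vs collar 212 (9 px of that is expected parallax), scene 603 vs 600. Descending by feel.

```bash
python3 -m pendant '{"slide":[[0,0,-0.006],[0,0,-0.012],[0,0,-0.017],[0,0,-0.02],[0,0,-0.02]],"angular":[[0,0,0],[0,0,0],[0,0,0],[0,0,0],[0,0,0]],"gripper":[1,1,1,1,1]}' 40
python3 -m pendant '{"slide":[[0,0,-0.001],[0,0,-0.002],[0,0,-0.003],[0,0,-0.003]],"angular":[[0,0,0],[0,0,0],[0,0,0],[0,0,0]],"gripper":[1,1,1,1]}'
python3 -m pendant '{"slide":[[0,0,-0.001],[0,0,-0.002],[0,0,-0.003],[0,0,-0.003]],"angular":[[0,0,0],[0,0,0],[0,0,0],[0,0,0]],"gripper":[1,1,1,1]}'
```

```text
clock: 7.3
tool_pos: [467.6, 201.9, 282.4]
tcp_rot: [-2.499, -1.903, 0.001]
contact_force: [1.0, -0.1, -1.5]
opening: 0.344
finger_force: 40.5
clock: 7.8
tool_pos: [467.7, 202.0, 279.7]
tcp_rot: [2.499, 1.904, -0.0]
contact_force: [-0.1, -0.7, -2.0]
opening: 0.345
finger_force: 40.4
clock: 8.3
tool_pos: [467.7, 202.0, 276.6]
tcp_rot: [2.499, 1.903, -0.0]
contact_force: [0.5, 0.3, -1.6]
opening: 0.344
finger_force: 40.5
```

```bash
for i in 1; do :; done
python3 -m pendant '{"slide":[[0,0,-0.001],[0,0,-0.002],[0,0,-0.003],[0,0,-0.003]],"angular":[[0,0,0],[0,0,0],[0,0,0],[0,0,0]],"gripper":[1,1,1,1]}'
python3 - <<'E'
from station import *
o=get_obs();print(o['contact_force'],o['wrist_torque'])
E
```

```text
clock: 8.8
tool_pos: [467.7, 202.0, 273.6]
tcp_rot: [2.499, 1.904, -0.0]
contact_force: [-1.0, -0.6, -1.7]
opening: 0.347
finger_force: 40.5
[-0.99192794 -0.59806001 -1.7381776 ] [0.03444402 0.01421907 0.02711218]
```

```bash
python3 -m pendant '{"slide":[[0,0,-0.001],[0,0,-0.002],[0,0,-0.002]],"angular":[[0,0,0],[0,0,0],[0,0,0]],"gripper":[1,1,1]}'
```

```text
clock: 9.18
tool_pos: [467.6, 202.0, 271.6]
tcp_rot: [-2.499, -1.904, 0.0]
contact_force: [-1.4, -0.3, -2.0]
opening: 0.346
finger_force: 40.4
```

```bash
python3 -m pendant '{"slide":[[0,0,-0.001],[0,0,-0.002],[0,0,-0.002]],"angular":[[0,0,0],[0,0,0],[0,0,0]],"gripper":[1,1,1]}'
```

```text
clock: 9.55
tool_pos: [467.6, 202.0, 269.6]
tcp_rot: [-2.499, -1.904, 0.0]
contact_force: [-0.2, 0.8, -1.8]
opening: 0.345
finger_force: 40.4
```

```bash
python3 -m pendant '{"slide":[[0,0,-0.001],[0,0,-0.002],[0,0,-0.002]],"angular":[[0,0,0],[0,0,0],[0,0,0]],"gripper":[1,1,1]}'
```

```text
clock: 9.93
tool_pos: [467.6, 202.0, 267.6]
tcp_rot: [-2.499, -1.904, 0.0]
contact_force: [-0.2, 0.8, -1.5]
opening: 0.344
finger_force: 40.4
```

```bash
python3 -m pendant '{"slide":[[0,0,-0.001],[0,0,-0.002],[0,0,-0.002]],"angular":[[0,0,0],[0,0,0],[0,0,0]],"gripper":[1,1,1]}'
```

```text
clock: 10.3
tool_pos: [467.7, 202.0, 265.6]
tcp_rot: [-2.499, -1.904, 0.0]
contact_force: [-0.5, 0.9, -1.6]
opening: 0.347
finger_force: 40.4
```

```bash
python3 -m pendant '{"slide":[[0,0,-0.001],[0,0,-0.002],[0,0,-0.002]],"angular":[[0,0,0],[0,0,0],[0,0,0]],"gripper":[1,1,1]}'
```

```text
clock: 10.68
tool_pos: [467.6, 202.0, 263.6]
tcp_rot: [-2.499, -1.904, 0.0]
contact_force: [-1.0, 0.9, -1.5]
opening: 0.347
finger_force: 40.4
```

```bash
python3 -m pendant '{"slide":[[0,0,-0.001],[0,0,-0.002],[0,0,-0.002]],"angular":[[0,0,0],[0,0,0],[0,0,0]],"gripper":[1,1,1]}'
```

```text
clock: 11.05
tool_pos: [467.7, 202.1, 262.1]
tcp_rot: [2.499, 1.904, 0.0]
contact_force: [-2.0, 0.5, 2.5]
opening: 0.346
finger_force: 41.0
```

```bash
python3 -m pendant '{"slide":[[0,0,-0.001],[0,0,-0.002],[0,0,-0.002]],"angular":[[0,0,0],[0,0,0],[0,0,0]],"gripper":[1,1,1]}'
```

```text
clock: 11.42
tool_pos: [467.7, 202.1, 259.8]
tcp_rot: [2.499, 1.904, 0.0]
contact_force: [-2.6, 0.8, 4.4]
opening: 0.346
finger_force: 41.1
```

```bash
python3 -m pendant '{"slide":[[0,0,-0.001],[0,0,-0.001],[0,0,-0.001]],"angular":[[0,0,0],[0,0,0],[0,0,0]],"gripper":[1,1,1]}'
```

```text
clock: 11.8
tool_pos: [467.7, 202.1, 258.8]
tcp_rot: [-2.499, -1.904, -0.0]
contact_force: [-3.0, 0.7, 4.0]
opening: 0.345
finger_force: 41.2
```

The plunger was met at TCP z ≈ 263 (+4 N step), so the pins are in the slots. Pressing on towards the hard floor and easing 0.5 mm in -x.

```bash
python3 -m pendant '{"slide":[[-0.0003,0,-0.001],[-0.0005,0,-0.002],[-0.0005,0,-0.003],[-0.0005,0,-0.003]],"angular":[[0,0,0],[0,0,0],[0,0,0],[0,0,0]],"gripper":[1,1,1,1]}' 50
```

```text
clock: 12.3
tool_pos: [467.5, 202.0, 256.0]
tcp_rot: [2.499, 1.903, 0.002]
contact_force: [-3.9, 1.2, 4.7]
opening: 0.347
finger_force: 50.0
```

```bash
python3 -m pendant '{"slide":[[0,0,-0.001],[0,0,-0.002],[0,0,-0.003],[0,0,-0.003]],"angular":[[0,0,0],[0,0,0],[0,0,0],[0,0,0]],"gripper":[1,1,1,1]}'
```

```text
clock: 12.8
tool_pos: [467.5, 202.1, 253.2]
tcp_rot: [2.499, 1.903, 0.002]
contact_force: [-2.7, 1.8, 6.0]
opening: 0.347
finger_force: 50.0
```

```bash
python3 -m pendant '{"slide":[[0,0,-0.001],[0,0,-0.0015],[0,0,-0.0015]],"angular":[[0,0,0],[0,0,0],[0,0,0]],"gripper":[1,1,1]}'
```

```text
clock: 13.18
tool_pos: [467.5, 202.1, 251.8]
tcp_rot: [2.499, 1.903, 0.002]
contact_force: [-2.8, 0.9, 7.7]
opening: 0.348
finger_force: 50.1
```

```bash
python3 -m pendant '{"slide":[[0,0,-0.0007],[0,0,-0.0007],[0,0,-0.0007]],"angular":[[0,0,0],[0,0,0],[0,0,0]],"gripper":[1,1,1]}'
```

```text
clock: 13.55
tool_pos: [467.5, 202.1, 251.1]
tcp_rot: [2.499, 1.903, 0.001]
contact_force: [-3.7, 1.0, 6.9]
opening: 0.341
finger_force: 50.1
```

```bash
python3 -m pendant '{"slide":[[-0.0004,0,-0.0007],[-0.0004,0,-0.0007],[-0.0004,0,-0.0007]],"angular":[[0,0,0],[0,0,0],[0,0,0]],"gripper":[1,1,1]}'
```

```text
clock: 13.92
tool_pos: [467.4, 202.1, 250.6]
tcp_rot: [2.499, 1.903, 0.003]
contact_force: [-1.7, 0.2, 7.6]
opening: 0.344
finger_force: 50.2
```

```bash
python3 -m pendant '{"slide":[[0,0,-0.0007],[0,0,-0.0007],[0,0,-0.0007]],"angular":[[0,0,0],[0,0,0],[0,0,0]],"gripper":[1,1,1]}'
```

```text
clock: 14.3
tool_pos: [467.4, 202.0, 249.9]
tcp_rot: [2.499, 1.903, 0.003]
contact_force: [-2.6, 0.9, 7.7]
opening: 0.345
finger_force: 50.2
```

```bash
python3 -m pendant '{"slide":[[0,0,-0.0006],[0,0,-0.0006],[0,0,-0.0006]],"angular":[[0,0,0],[0,0,0],[0,0,0]],"gripper":[1,1,1]}'
```

```text
clock: 14.68
tool_pos: [467.3, 202.1, 249.4]
tcp_rot: [2.499, 1.903, 0.003]
contact_force: [-3.0, 0.7, 8.0]
opening: 0.343
finger_force: 50.2
```

No floor yet at an estimated depth of about 29.4 mm. Back up 0.6 mm and start the clockwise turn gently.

```bash
python3 -m pendant '{"slide":[[0,0,0.0006],[0,0,0.0006],[0,0,0.0006],[0,0,0.0006],[0,0,0.0006]],"angular":[[0,0,0],[0,0,-0.05],[0,0,-0.1],[0,0,-0.15],[0,0,-0.15]],"gripper":[1,1,1,1,1]}' 60
python3 -c "
from station import *
o=get_obs();print(o['contact_force'],o['wrist_torque'])"
```

```text
clock: 15.3
tool_pos: [467.5, 202.3, 250.0]
tcp_rot: [2.635, 1.71, 0.004]
contact_force: [-1.5, 0.7, 6.8]
opening: 0.343
finger_force: 58.8
[-1.50322232  0.69149394  6.8388633 ] [ 0.20297651  0.57629183 -0.02791901]
```

```bash
python3 -m pendant '{"slide":[[0,0,0],[0,0,0],[0,0,0],[0,0,0]],"angular":[[0,0,-0.04],[0,0,-0.08],[0,0,-0.12],[0,0,-0.12]],"gripper":[1,1,1,1]}'
python3 -c "
from station import *
o=get_obs();print(o['contact_force'],o['wrist_torque'])"
```

```text
clock: 15.8
tool_pos: [467.7, 202.1, 250.1]
tcp_rot: [2.732, 1.549, 0.005]
contact_force: [-1.9, 0.1, 6.9]
opening: 0.344
finger_force: 58.8
[-1.89875683  0.11793654  6.94971971] [ 0.19203727  0.38111106 -0.0518188 ]
```

Past 15° with almost no torque, so the pins are under the lips. Continuing.

```bash
python3 -m pendant '{"slide":[[0,0,0],[0,0,0],[0,0,0],[0,0,0],[0,0,0],[0,0,0]],"angular":[[0,0,-0.08],[0,0,-0.16],[0,0,-0.24],[0,0,-0.32],[0,0,-0.4],[0,0,-0.4]],"gripper":[1,1,1,1,1,1]}'
python3 -c "
from station import *
o=get_obs();print(o['contact_force'],o['wrist_torque'])"
```

```text
clock: 16.55
tool_pos: [468.0, 201.9, 250.2]
tcp_rot: [2.986, 0.974, 0.006]
contact_force: [-1.4, 0.1, 7.3]
opening: 0.343
finger_force: 58.8
[-1.3989307   0.12660489  7.2922183 ] [ 0.03336232  0.26232554 -0.02143068]
```

```bash
python3 -m pendant '{"slide":[[0,0,0],[0,0,0],[0,0,0],[0,0,0],[0,0,0]],"angular":[[0,0,-0.06],[0,0,-0.12],[0,0,-0.18],[0,0,-0.22],[0,0,-0.22]],"gripper":[1,1,1,1,1]}'
python3 -c "
from station import *
o=get_obs();print(o['contact_force'],o['wrist_torque'])"
```

```text
clock: 17.18
tool_pos: [468.0, 201.8, 250.2]
tcp_rot: [3.075, 0.641, 0.006]
contact_force: [-0.8, 0.5, 6.6]
opening: 0.345
finger_force: 58.8
[-0.84784432  0.53642737  6.63999574] [ 0.1153255   0.24481027 -0.03889163]
```

```bash
python3 -m pendant '{"slide":[[0,0,0],[0,0,0],[0,0,0]],"angular":[[0,0,-0.03],[0,0,-0.06],[0,0,-0.06]],"gripper":[1,1,1]}'
python3 -c "
from station import *
o=get_obs();print(o['contact_force'],o['wrist_torque'])"
```

```text
clock: 17.55
tool_pos: [468.1, 201.8, 250.2]
tcp_rot: [3.093, 0.549, 0.006]
contact_force: [-1.1, -0.3, 6.5]
opening: 0.345
finger_force: 58.9
[-1.14844272 -0.26636582  6.46391871] [ 0.02757954  0.16769252 -0.03594425]
```

```bash
python3 -m pendant '{"slide":[[0,0,0],[0,0,0]],"angular":[[0,0,-0.025],[0,0,-0.025]],"gripper":[1,1]}'
python3 -c "
from station import *
o=get_obs();print(o['contact_force'],o['wrist_torque'])"
```

```text
clock: 17.8
tool_pos: [468.1, 201.7, 250.2]
tcp_rot: [3.1, 0.51, 0.006]
contact_force: [-0.1, -0.1, 6.5]
opening: 0.349
finger_force: 58.8
[-0.10979259 -0.0699861   6.51275704] [-0.01308543  0.14809304  0.04989183]
```

```bash
python3 -m pendant '{"slide":[[0,0,0],[0,0,0]],"angular":[[0,0,-0.02],[0,0,-0.02]],"gripper":[1,1]}'
python3 -c "
from station import *
o=get_obs();print(o['contact_force'],o['wrist_torque'])"
```

```text
clock: 18.05
tool_pos: [468.1, 201.7, 250.2]
tcp_rot: [3.105, 0.479, 0.006]
contact_force: [-0.2, -0.2, 6.2]
opening: 0.342
finger_force: 58.9
[-0.18333936 -0.18054702  6.18144223] [-0.0132752   0.14793051 -0.06371189]
```

```bash
python3 -m pendant '{"slide":[[0,0,0],[0,0,0]],"angular":[[0,0,-0.015],[0,0,-0.015]],"gripper":[1,1]}'
python3 -c "
from station import *
o=get_obs();print(o['contact_force'],o['wrist_torque'])"
```

```text
clock: 18.3
tool_pos: [468.1, 201.7, 250.2]
tcp_rot: [3.108, 0.456, 0.006]
contact_force: [-0.6, 0.2, 6.3]
opening: 0.346
finger_force: 58.8
[-0.57822853  0.23061414  6.31570424] [-0.04514491  0.14600305 -0.00935494]
```

```bash
python3 -m pendant '{"slide":[[0,0,0],[0,0,0],[0,0,0]],"angular":[[0,0,-0.015],[0,0,-0.03],[0,0,-0.03]],"gripper":[1,1,1]}'
python3 -c "
from station import *
o=get_obs();print(o['contact_force'],o['wrist_torque'])"
```

```text
clock: 18.68
tool_pos: [468.1, 201.7, 250.2]
tcp_rot: [3.115, 0.409, 0.006]
contact_force: [-0.1, -0.2, 6.5]
opening: 0.342
finger_force: 58.9
[-0.12094566 -0.19449013  6.50093674] [-0.03140992  0.15144191  0.0632825 ]
```

No firm stop felt and the yaw is now 3.5° past nominal. I go back 0.03 rad and ease up into the notches, watching for a snag.

```bash
python3 -m pendant '{"slide":[[0,0,0],[0,0,0.001],[0,0,0.002],[0,0,0.003],[0,0,0.003]],"angular":[[0,0,0.03],[0,0,0.03],[0,0,0.03],[0,0,0.03],[0,0,0.03]],"gripper":[1,1,1,1,1]}'
python3 -c "
from station import *
o=get_obs();print(o['contact_force'],o['wrist_torque'])"
```

```text
clock: 19.3
tool_pos: [468.1, 201.7, 253.1]
tcp_rot: [3.108, 0.456, 0.006]
contact_force: [-0.3, -0.5, 5.1]
opening: 0.342
finger_force: 58.9
[-0.26065106 -0.47962806  5.14898177] [0.02083782 0.06794692 0.00398071]
```

```bash
python3 -m pendant '{"slide":[[0,0,0.001],[0,0,0.002],[0,0,0.002]],"angular":[[0,0,0],[0,0,0],[0,0,0]],"gripper":[1,1,1]}'
python3 -c "
from station import *
o=get_obs();print(o['contact_force'],o['wrist_torque'])"
```

```text
clock: 19.68
tool_pos: [468.0, 201.7, 254.9]
tcp_rot: [3.108, 0.456, 0.006]
contact_force: [4.0, -0.1, 5.1]
opening: 0.344
finger_force: 58.7
[ 4.02239966 -0.08608732  5.12273575] [-0.13566323 -0.84386216  0.01393506]
```

```bash
python3 -m pendant '{"slide":[[0,0,0.0005],[0,0,0.001],[0,0,0.001]],"angular":[[0,0,0],[0,0,0],[0,0,0]],"gripper":[1,1,1]}'
python3 -c "
from station import *
o=get_obs();print(o['contact_force'],o['wrist_torque'])"
```

```text
clock: 20.05
tool_pos: [467.0, 202.0, 255.3]
tcp_rot: [3.108, 0.457, 0.001]
contact_force: [3.4, -0.8, 4.6]
opening: 0.346
finger_force: 58.7
[ 3.42591375 -0.75109579  4.59889746] [-0.06683394 -0.81497203 -0.01883415]
```

```bash
python3 -m pendant '{"slide":[[0.0004,0,0.0004],[0.0008,0,0.0007],[0.0008,0,0.0007]],"angular":[[0,0,0],[0,0,0],[0,0,0]],"gripper":[1,1,1]}'
python3 -c "
from station import *
o=get_obs();print(o['contact_force'],o['wrist_torque'])"
```

```text
clock: 20.42
tool_pos: [467.4, 202.0, 255.6]
tcp_rot: [3.108, 0.457, -0.001]
contact_force: [1.7, 0.6, 3.5]
opening: 0.341
finger_force: 58.8
[1.66067045 0.63898114 3.47622215] [-0.03755939 -0.61372317  0.01278489]
```

```bash
python3 -m pendant '{"slide":[[0.0002,0,0.0004],[0.0004,0,0.0008],[0.0004,0,0.0008]],"angular":[[0,0,0],[0,0,0],[0,0,0]],"gripper":[1,1,1]}'
python3 -c "
from station import *
o=get_obs();print(o['contact_force'],o['wrist_torque'])"
```

```text
clock: 20.8
tool_pos: [467.5, 202.0, 255.7]
tcp_rot: [3.108, 0.457, -0.003]
contact_force: [2.5, 0.9, -4.4]
opening: 0.339
finger_force: 59.3
[ 2.48849755  0.87984083 -4.43849194] [ 0.37096065 -0.72514273 -0.01456169]
```

The lamp comes to rest at TCP 255.7, the predicted notch depth (23 mm). Relax 0.4 mm and let go. The pads swing back as they open, and I then retreat upward.

```bash
python3 -m pendant '{"slide":[[0,0,-0.0005],[0,0,-0.0005],[0,0,-0.0005],[0,0,-0.0005],[0,0,-0.0005],[0,0,-0.0005],[0,0,-0.0005]],"angular":[[0,0,0],[0,0,0],[0,0,0],[0,0,0],[0,0,0],[0,0,0],[0,0,0]],"gripper":[1,0.5,0.3,0.1,0,0,0]}'
python3 -m pendant '{"slide":[[0,0,0.01],[0,0,0.03],[0,0,0.07],[0,0,0.11],[0,0,0.11]],"angular":[[0,0,0],[0,0,0],[0,0,0],[0,0,0],[0,0,0]],"gripper":[0,0,0,0,0]}'
python3 -m pendant '{"slide":[[-0.04,-0.02,0.02],[-0.06,-0.03,0.02],[-0.06,-0.03,0.02]],"angular":[[0,0,0],[0,0,0],[0,0,0]],"gripper":[0,0,0]}'
python3 - <<'E'
from h import *
W=cam('wrist');im=capture('wrist');s=capture('side')
cv2.imwrite('pics/f.png',np.hstack([cv2.resize(im,(500,375)),cv2.resize(s[140:290,130:250],(300,375))]));cv2.imwrite('pics/w4.png',im)
m=cv2.inRange(cv2.cvtColor(im,cv2.COLOR_BGR2HSV),(125,80,40),(150,255,255))
c=max(cv2.findContours(m,0,2)[0],key=cv2.contourArea)[:,0]
print(poly(W,c,33+86))
E
```

```text
clock: 21.68
tool_pos: [468.0, 202.0, 256.2]
tcp_rot: [3.108, 0.457, -0.0]
contact_force: [-0.6, -0.6, -0.6]
opening: 0.998
finger_force: 0.0
clock: 22.3
tool_pos: [469.0, 202.6, 370.6]
tcp_rot: [-3.106, -0.456, -0.012]
contact_force: [-0.6, -0.8, 0.1]
opening: 1.006
finger_force: 0.0
clock: 22.68
tool_pos: [407.0, 171.4, 386.1]
tcp_rot: [3.108, 0.456, 0.0]
contact_force: [1.1, 0.2, 1.1]
opening: 1.0
finger_force: 0.0
((466.0089416503906, 201.18955993652344), (51.174739837646484, 21.808921813964844), np.float32(16.991207))
```

View pics/f.png

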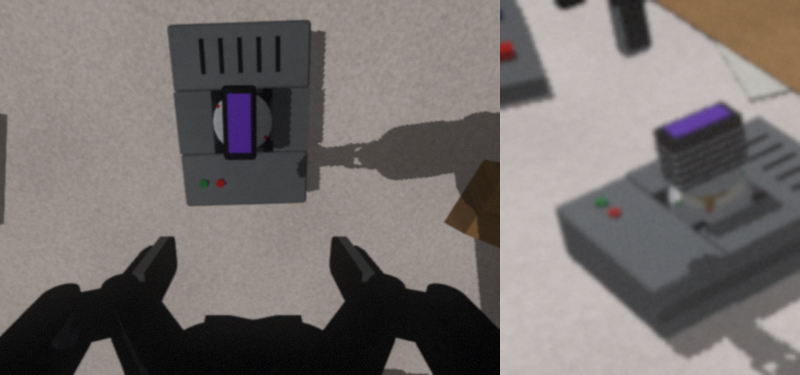

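The lamp stands upright in the socket (head at (238,122) in the left view), with its head along the base's x axis (17° vs about 18°) and centred, and the gripper is clear. Handing in.

```bash
python3 -c "
from station import *
print(job_done())"
```

```text
the job is handed in; nothing more can be done
None
```

The lamp is in the socket, turned to the green marks, seated at the 23 mm notch depth and upright, with the gripper clear; I handed the job in at about 23 s, and the hand-in returned no verdict.

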